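# Clamp the soap tin and draw off its deep lid

## Task

The soap tin on the one-hand opening board needs opening. Lift the clamp's finger tab over the ridge, slide the clamp fully home so that it pushes the tin under the hooked stop and its nose holds the foot down, the lever lying flat; then draw the tight, deep lid straight up off the tin without lifting or tipping the tin off the board, and set it down (not dropped) mouth-down and flat in the middle of the steel plate. Leave the tin clamped, and do not disturb the other things on the shelf.

Things in the scene. Friction and masses are not known exactly. Their poses are not given: they have to be found in the camera images.
- board_top (a point): Centre of the top face of the one-hand opening board: white plastic slab 290 (x) x 130 mm stuck to the shelf, top 15 mm above it. x runs from the clamp end to the grey hooked stop at x = 121 to 140 mm; the tin starts just clear of the stop's lip, which is 8.5 mm above the board. z is up. A cross ridge (detent) 5 mm high stands at x = -111 to -105 mm under the clamp's lever.
- clamp_slide (a joint): Clamp's travel along the board's +x (m), -0.006 to 0.062; starts parked at 0 to 0.008. With the lever flat its heel strikes the ridge at 0.012; past it from 0.026. The nose comes over the tin's foot at about 0.039, meets the tin's wall near 0.05 and pushes the loose tin back under the stop's lip. 0.062 (end stop) is fully home; 0.058 counts. Drag 1 to 4 N.
- clamp_lever (a joint): Tilt of the clamp's lever on its pin (rad): 0 = flat (lightly sprung down), 0.16 = tail fully raised. Raising the tab 4.5 mm just clears the ridge; 7 to 9 mm is ample. A raised tail dips the nose (32 mm ahead of the pin), so lower it once past the ridge, at slide 0.028 to 0.037, before the nose meets the tin's foot.
- clamp_tab (a point): Grip point on the clamp's upright grey finger tab at the tail of its flat lever (24 mm wide): tab 22 mm along the board, 12 mm across, 40 mm tall. The point is on its centre line, 15 mm below its top, 25 mm above the lever, 39 mm above the board's top; the pin is 65 mm towards the tin. At board x = -117 mm when clamp_slide is 0, and moves with it.
- clamp_nose (a point): Lower front edge of the clamp's nose (a bar 44 mm wide across the board), 8.8 mm above the board's top when the lever is flat.
- tin_foot (a point): Centre of the tin's foot, a steel plinth 97 (along the board) x 71 x 6 mm standing loose on the board; the point is 3 mm above the board's top, at board x about 70 mm at the start, 79 clamped. The body is 75 x 53 mm, rim 90 mm above the board, soap cakes inside. About 0.3 kg: unclamped it comes up with the lid; clamped it rises 3 mm until held.
- lid_mid (a point): Centre, half-way up, of the tin's deep steel lid: a box open below, 84 mm along its x (along the board), 62 mm across (its y, the way to grip it), 60 mm tall, 3 mm walls, z up, 90 g. On the tin this point is 62 mm and the skirt's end 32 mm above the board's top. It grips evenly, 7 to 14 N, over the first 48 mm of draw and is clear after 58 mm.
- plate_floor (a point): Centre of the floor of a round steel plate (thali) loose on the shelf: 198 mm across the rim, flat floor 88 mm in radius lying 3 mm above the shelf, rim 15 mm high.
- spray_mid (a point): Bystander: clear trigger spray bottle, 68 mm across, 203 mm tall; the point is half-way up.
- tumbler_mid (a point): Bystander: steel tumbler, 74 mm across, 105 mm tall; the point is half-way up.
- brush_mid (a point): Bystander: short bamboo-handled brush lying on its bristles, about 180 mm long, 34 mm tall; the point is at its middle.
- dustpan_mid (a point): Bystander: compact grey plastic dustpan, 200 mm wide, 258 mm long with its handle, 50 mm tall; the point is at the middle of its pan.
- katori_mid (a point): Bystander: small steel bowl, 84 mm across, 36 mm tall; the point is half-way up.
- dabba_mid (a point): Bystander: round lidded steel canister, 94 mm across, 147 mm tall; the point is half-way up.
Things that resemble listed ones, but are neither listed nor needed, are in the scene too. Leave any blue or yellow look-alike of the part that bears tin_foot alone.

How it is judged:
On the way, in this order (a step that is already met when the one before it is completed fails the run):
1. the clamp is slid fully home over the tin's foot with its lever flat, the lid still on (value of joint clamp_slide above 0.058 m and value of joint clamp_lever below 0.03 rad and z of lid_mid in the frame of tin_foot below 0.065 m), for 0.2 s.
2. the lid is drawn right off the tin, with the clamp home and the tin still down on the board (value of joint clamp_slide above 0.058 m and value of joint clamp_lever below 0.03 rad and z of tin_foot in the frame of board_top below 0.01 m and angle between tin_foot's own z axis and vertical below 0.08 rad and z of lid_mid in the frame of tin_foot above 0.119 m), for 0.1 s.
3. the lid is set on the plate by hand: its rim within 8 mm of the plate's floor while still held (horizontal distance between lid_mid and plate_floor below 0.032 m and z of lid_mid in the frame of plate_floor below 0.038 m and contact force between the fingers and lid above 0.3 N), for 0.05 s.
At the end, for the whole second after the job is handed in: Clamp home (slide over 0.058 m, lever within 0.03 rad of flat); tin back under the stop, under 7 mm up, under 0.08 rad tilt; lid mouth-down and level (0.12 rad) on the plate floor, centre within 32 mm of the plate centre; plate flat on the shelf; all at rest (value of joint clamp_slide above 0.058 m and value of joint clamp_lever below 0.03 rad and z of tin_foot in the frame of board_top below 0.01 m and angle between tin_foot's own z axis and vertical below 0.08 rad and horizontal distance between lid_mid and plate_floor below 0.032 m and z of lid_mid in the frame of plate_floor between 0.026 and 0.038 m and angle between lid_mid's own z axis and vertical below 0.12 rad and angle between plate_floor's own z axis and vertical below 0.06 rad and z of plate_floor in the frame of board_top below -0.008 m and linear speed of each of lid, tin below 0.02 m/s and x of tin_foot in the frame of board_top above 0.074 m); the robot touches nothing.
It fails at once if the tin is lifted more than 9 mm off the board (z of tin_foot in the frame of board_top above 0.012 m).
It fails at once if the tin is tipped more than 0.12 rad (angle between tin_foot's own z axis and vertical above 0.12 rad).
It fails at once if a bystander is moved more than 30 mm (distance of any of spray_mid, tumbler_mid, brush_mid, dustpan_mid, katori_mid, dabba_mid from where it was at the start of the episode above 0.03 m).
It also fails if it takes over 64 s, if anything falls off the work surface, if the arm or the gripper's body presses on something with over 40 N, if the wrist force passes 120 N, or if a joint passes its speed limit or range.

## Robot

A 7-joint arm with a two-finger parallel gripper is mounted at the origin on the work surface. World frame = base frame: x ahead of the robot, y to its left, z up, the work surface at z = 0. Lengths are in m, angles in rad, forces in N, time in s.
With the tool pointing down it reaches from about 0.4 to 0.875 m from the base axis. Payload 6.5 kg.
Tool frame: the origin (TCP) lies midway between the tips of the shut fingers; the grasp point (between the pads) lies 19 mm behind it; z points along the fingers, y is the line along which they close (so a half turn about z gives the same grasp; the last joint's range is limited). The gripper opens to 85 mm and grips with 20 to 120 N. Pads are 22 mm wide; open, the fingers measure 114 mm over their backs; the gripper's body (76 mm by 85 mm) begins 54 mm behind the grasp point. The pads swing forward as they close: fully open they stand 13 mm farther back than shut.
Start: joints at [1.221, 0.536, -0.004, 1.538, 0.003, 1.067, -0.071], TCP at [0.182, -0.624, 0.231] pointing down, gripper open.
Joint ranges: [-2.7, 2.7], [-0.37, 2.16], [-1.27, 1.26], [0.24, 2.4], [-1.31, 4.45], [0.19, 1.91], [-2.76, 2.76]. Speed limits (rad/s): [2.39, 2.39, 3.14, 3.14, 3.14, 3.14, 3.14].

## Interface

Orientations are given as a 3x3 rotation matrix whose columns are the frame's x, y, z axes.
In Python, from plant import * gives the robot as it stands.
- The arm moves only by the tool arm_command, never from a script. Its argument "moves" is a list of rows, each an object of numbers: "tx", "ty", "tz": the shift along the world's x, y, z each as a share of 200 mm, from -1 to 1; "spin": the turn about the world's z as a share of 0.5 rad, from -1 to 1; "hand": the opening, from -1 (shut) to 1 (fully open), so that 0 is half open. A call has 1 to 12 rows; each row is the pose to reach, as a shift and turn from the pose commanded when the call began; what a row does not reach only later rows make up. A row lasts 1/12 s, in which the tool goes at most 41.7 mm and 7.16 degrees, less where a joint would pass 70% of its speed; a pose out of reach is approached as far as the arm can. A call with a number of a shift or a turn outside -1 to 1 is refused whole. A call with a gripper value outside its range is refused whole. The fingers move at their own pace and stop on an object; the grip force is fixed at half the most. Time passes only in rows, so rows that repeat a pose let the fingers close. It gives the time, the measured TCP pose, the force, the opening and the grip force at its end, in the units of the state.
- sense(): the state, without advancing time (a new reading comes with each control period).
- grab_frame(name): name is "scene" or "top" or "wrist"; returns (picture, depth): 400x640x3 uint8, red, green, blue; 400x640 float32, m along the optical axis (not along the pixel's ray), 0 where there is no reading.
- calibration(name): a dict with "K" (3x3 intrinsics, pixels), "k1" (the pictures are not rectified: a ray, as slopes to the right and down, at radius r is drawn at 1 + k1 r^2 times it, then the intrinsics apply), "rvec" (rotation vector, rad) and "tvec" (3), from world to camera coordinates, as OpenCV has them. Camera axes: x right, y down, z forward; pixel columns grow to the right and rows downward; lengths in m; the calibration is good to about 2 mm. A picture is of the moment at which its call begins: read the wrist's pose just before it. calibration takes no time and is no camera call; for the wrist camera it gives the pose at the moment of the call.
- sign_off(): hands the job in; it is judged then, once.
The state is a dict: "time": time; "joints": joint angles; "qd": joint speeds; "joint_torque": joint torques, N m; "tool_pos": TCP position; "tcp_rot": TCP orientation; "wrist_force": force on the tool from outside, world axes, zero at the start; "torque": the same for the moment, N m; "grip_width": finger opening in m; "finger_force": force on a finger pad.
Only numpy, scipy, OpenCV 4.12 (cv2) and the standard library are available. Lean on these libraries where they do the work, as an engineer would, in place of code of your own. Each camera call takes 0.05 s, during which the arm holds its last target. There are 200 camera calls.

## Working session

There is one attempt and no reset: what is moved stays moved. The work goes in short steps, Python scripts to look and compute and a tool call to move; the robot and the scene stay as the last step left them, time stands still between calls to the robot, and variables do not carry over. Pictures are saved under pics/ and viewed, at most 10 in all, crops included, and the job is handed in when it is done.

Besides the shell and the picture viewer there is one more tool, called after "Emit:" by a JSON object that holds its "fn" and its "kwargs", one argument or row to a line. arm_command: Moves the arm, as the interface text tells. Shift numbers are shares of 200 mm and turn numbers shares of 0.5 rad, none past 1 either way. Its arguments: {"type":"object","properties":{"moves":{"type":"array"}},"required":["moves"]}

```bash
mkdir -p pics; cat > h.py <<'E'
from plant import *
import numpy as np, cv2
def save(n,p,crop=None,scale=1):
    im=p[:,:,::-1]
    if crop: x0,y0,x1,y1=crop; im=im[y0:y1,x0:x1]
    if scale!=1: im=cv2.resize(im,None,fx=scale,fy=scale,interpolation=cv2.INTER_CUBIC)
    cv2.imwrite('pics/'+n,im)
def rays(c,uv):
    K=np.array(c["K"]);k=c["k1"]
    d=(np.asarray(uv,float).reshape(-1,2)-K[:2,2])/[K[0,0],K[1,1]]
    s=d.copy()
    for _ in range(20): s=d/(1+k*(s**2).sum(1,keepdims=True))
    R=cv2.Rodrigues(np.array(c["rvec"],float))[0];t=np.array(c["tvec"],float).ravel()
    return -R.T@t, np.c_[s,np.ones(len(s))]@R
def onplane(c,uv,z):
    o,d=rays(c,uv); return o+d*((z-o[2])/d[:,2:3])
def depthpts(c,uv,D):
    o,d=rays(c,uv); uv=np.asarray(uv).astype(int).reshape(-1,2)
    return o+d*D[uv[:,1],uv[:,0]][:,None]
E
python3 - <<'E'
from h import *
s=sense();print(s["time"],s["tool_pos"],s["tcp_rot"],s["grip_width"])
for n in("scene","top"):
    p,d=grab_frame(n);save(n+'0.png',p);np.savez(n+'0.npz',p=p,d=d)
    c=calibration(n);print(n,c, rays(c,[[320,200]])[0])
E
```

```text
0.0 [ 0.18183731 -0.62340701  0.23042503] [[ 9.59965090e-01  2.80119068e-01 -5.78353525e-04]
 [ 2.80119644e-01 -9.59963768e-01  1.59645774e-03]
 [-1.08000176e-04 -1.69455188e-03 -9.99998558e-01]] 0.0853799862903952
scene {'K': array([[431.87400414,   0.        , 317.8619142 ],
       [  0.        , 431.87400414, 197.52533981],
       [  0.        ,   0.        ,   1.        ]]), 'k1': 0.018064333752294378, 'rvec': array([ 1.05367957,  2.19733527, -1.21796583]), 'tvec': array([ 0.34984138, -0.16117845,  1.64139714])} [1.36649658 0.65675564 0.73750334]
top {'K': array([[420.72965409,   0.        , 320.81015325],
       [  0.        , 420.72965409, 200.32841122],
       [  0.        ,   0.        ,   1.        ]]), 'k1': -0.02172630152867464, 'rvec': array([ 2.13070368, -2.12199873,  0.17210301]), 'tvec': array([0.01979061, 0.57361571, 1.36018997])} [0.33171762 0.00632521 1.43856415]
```

View pics/top0.png

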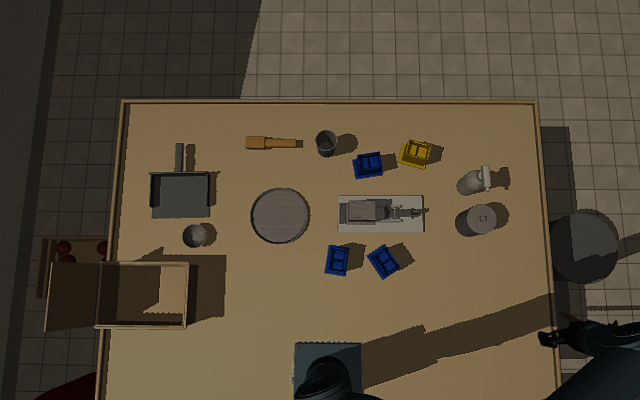

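View pics/scene0.png

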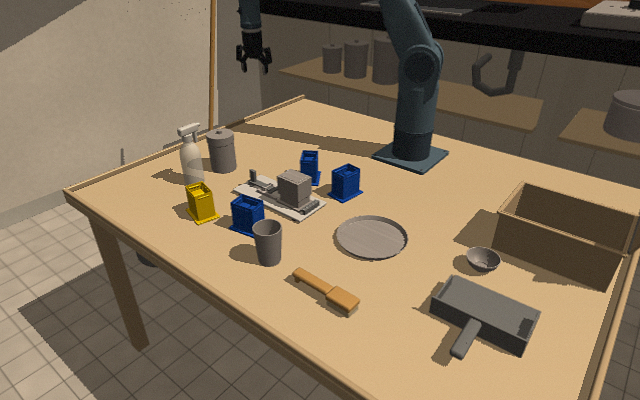

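The top view shows the board at about (381,213), with the grey lid at (368,210), the clamp tab at about (420,210) and the plate at (280,215). Candidates for the tin are grey (368,210), blue (368,165), (337,260) and (383,261), and yellow (415,153). I choose the grey one on the white board, since only it has a clamp and stop. I'll check it in a close crop and measure.

```bash
python3 - <<'E'
from h import *
z=np.load('top0.npz');p,d=z['p'],z['d'];c=calibration("top")
save('crop0.png',p,(325,180,440,245),6)
v,u=np.mgrid[120:300,220:480];uv=np.c_[u.ravel(),v.ravel()]
P=depthpts(c,uv,d);rgb=p[uv[:,1],uv[:,0]].astype(int)
ok=d[uv[:,1],uv[:,0]]>0
def rect(m,name,z0):
    q=onplane(c,uv[m],z0)[:,:2] ; r=cv2.minAreaRect(q.astype(np.float32)*1000);print(name,m.sum(),r,'z',np.median(P[m,2]));return r
inb=(uv[:,0]>330)&(uv[:,0]<432)&(uv[:,1]>188)&(uv[:,1]<240)
sat=rgb.max(1)-rgb.min(1)
r=rect(inb&(P[:,2]>0.009)&(P[:,2]<0.14)&(sat<40),'board all',0.015)
w=inb&(sat<40)&(rgb.min(1)>130)
rect(w,'white',0.015)
lid=inb&(P[:,2]>0.09)
rect(lid,'lid top',0.107)
tab=inb&(P[:,2]>0.05)&(uv[:,0]>395)
rect(tab,'tab',0.069); print(P[tab].round(3)[:40])
pl=(uv[:,0]<315)&(uv[:,1]>180)&(uv[:,1]<250)&(P[:,2]>0.009)
q=P[pl]; print('rim',pl.sum(),cv2.minEnclosingCircle((q[:,:2]*1000).astype(np.float32)),np.median(q[:,2]))
gp=(uv[:,0]<318)&(uv[:,1]>180)&(uv[:,1]<250)&(sat<40)
q=onplane(c,uv[gp],0.015); print('grey',gp.sum(),cv2.minAreaRect((q[:,:2]*1000).astype(np.float32)))
E
```

```text
board all 3159 ((535.0248413085938, -179.54217529296875), (127.57063293457031, 286.93048095703125), 0.17832309007644653) z 0.017819421191458407
white 0 ((0.0, 0.0), (0.0, 0.0), 0.0) z nan
lid top 526 ((522.2991943359375, -191.4705047607422), (274.1372985839844, 147.07530212402344), 84.14203643798828) z 0.1078153580680824
tab 37 ((519.38818359375, -287.2584228515625), (95.0244140625, 145.71588134765625), 86.48868560791016) z 0.07100065330486993
[[ 0.332  0.006  1.439]
 [ 0.332  0.006  1.439]
 [ 0.332  0.006  1.439]
 [ 0.332  0.006  1.439]
 [ 0.332  0.006  1.439]
 [ 0.54  -0.28   0.06 ]
 [ 0.538 -0.281  0.072]
 [ 0.54  -0.286  0.063]
 [ 0.538 -0.287  0.073]
 [ 0.539 -0.291  0.071]
 [ 0.539 -0.294  0.07 ]
 [ 0.538 -0.297  0.074]
 [ 0.536 -0.279  0.063]
 [ 0.535 -0.281  0.07 ]
 [ 0.536 -0.286  0.064]
 [ 0.535 -0.287  0.071]
 [ 0.535 -0.291  0.071]
 [ 0.536 -0.294  0.068]
 [ 0.535 -0.297  0.074]
 [ 0.533 -0.279  0.063]
 [ 0.532 -0.28   0.072]
 [ 0.532 -0.284  0.072]
 [ 0.532 -0.287  0.071]
 [ 0.533 -0.291  0.067]
 [ 0.532 -0.294  0.07 ]
 [ 0.532 -0.297  0.072]
 [ 0.53  -0.279  0.062]
 [ 0.529 -0.282  0.065]
 [ 0.53  -0.286  0.061]
 [ 0.53  -0.289  0.064]
 [ 0.529 -0.291  0.068]
 [ 0.529 -0.294  0.07 ]
 [ 0.53  -0.3    0.059]
 [ 0.332  0.006  1.439]
 [ 0.332  0.006  1.439]
 [ 0.332  0.006  1.439]
 [ 0.332  0.006  1.439]]
rim 399 ((464.86749267578125, 187.50379943847656), 224.84353637695312) 0.012627772550758865
grey 2755 ((527.8401489257812, 161.89724731445312), (196.7959747314453, 205.33297729492188), 1.9296263456344604)
  return _methods._mean(a, axis=axis, dtype=dtype,
  ret = ret.dtype.type(ret / rcount)
```

View pics/crop0.png

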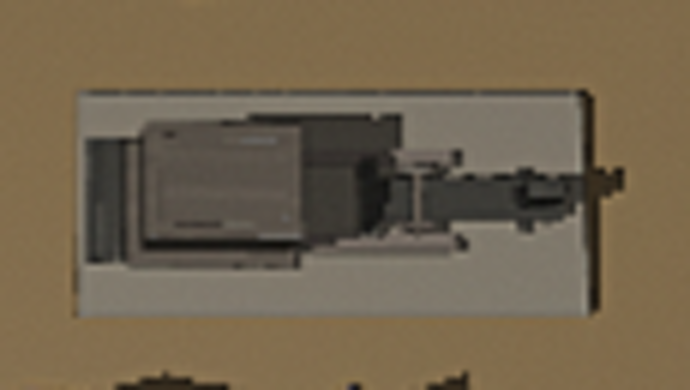

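The crop shows the grey lid on its plinth at crop (220,185), the stop at its left (105,200), and the clamp lever with its tab near (545,190). So board +x runs towards image left, which is about world +y. Next I'll refine with outliers filtered out.

```bash
cat >> h.py <<'E'
def rectxy(P,m): return cv2.minAreaRect((P[m][:,:2]*1000).astype(np.float32))
E
python3 - <<'E'
from h import *
z=np.load('top0.npz');p,d=z['p'],z['d'];c=calibration("top")
v,u=np.mgrid[120:300,220:480];uv=np.c_[u.ravel(),v.ravel()]
P=depthpts(c,uv,d)
P[(P[:,2]>0.5)]=np.nan
X,Y,Z=P.T
nb=(X>.45)&(X<.62)&(Y>-.35)&(Y<-.02)
print('floor',np.nanmedian(Z[(Z<0.008)]))
print('lid',rectxy(P,nb&(Z>.095)),np.nanmedian(Z[nb&(Z>.095)]))
print('tab',rectxy(P,nb&(Z>.06)&(Y<-.25)), np.nanmedian(Z[nb&(Z>.06)&(Y<-.25)]))
m=nb&(Z>.009); print('board',rectxy(P,m))
pl=(Y>.04)&(Y<.28)&(X>.4)&(X<.66)&(Z>.009); print('plate',rectxy(P,pl),cv2.minEnclosingCircle((P[pl][:,:2]*1000).astype(np.float32)))
# board edges in scene lines: long edges fit
for name,lo in(('x-',True),('x+',False)):
    ys=np.arange(-.31,-.05,.008);e=[]
    for y in ys:
        s=m&(abs(Y-y)<.006);e.append((np.min if lo else np.max)(X[s]))
    k=np.polyfit(ys,e,1);print(name,k)
E
```

```text
floor 0.0004975089100942576
lid ((534.0559692382812, -108.90536499023438), (80.48394012451172, 62.39213943481445), 89.35015869140625) 0.10765501702280855
tab ((534.373779296875, -287.9103698730469), (17.905099868774414, 10.460005760192871), 87.13933563232422) 0.06985413329507506
board ((531.206787109375, -188.43556213378906), (165.2194061279297, 309.570068359375), 1.2617874145507812)
plate ((536.5148315429688, 175.69427490234375), (207.14295959472656, 241.07179260253906), 88.98262023925781) ((554.9806518554688, 184.93711853027344), 138.88426208496094)
x- [0.00682057 0.47120458]
x+ [-0.00564655  0.59920723]
```

Emit:
{"fn": "arm_command", "kwargs": {
  "moves": [
    {"tx": 0.1,"ty": 0.2,"tz": 0.2,"spin": 0.25,"hand": 1},
    {"tx": 0.25,"ty": 0.35,"tz": 0.3,"spin": 0.5,"hand": 1},
    {"tx": 0.4,"ty": 0.5,"tz": 0.4,"spin": 0.75,"hand": 1},
    {"tx": 0.55,"ty": 0.65,"tz": 0.45,"spin": 1,"hand": 1},
    {"tx": 0.7,"ty": 0.8,"tz": 0.45,"spin": 1,"hand": 1},
    {"tx": 0.85,"ty": 0.95,"tz": 0.45,"spin": 1,"hand": 1},
    {"tx": 1,"ty": 1,"tz": 0.45,"spin": 1,"hand": 1}
  ]
}}

```text
time: 0.68
tool_pos: [0.3669, -0.4312, 0.3215]
tcp_rot: [[0.709, 0.706, -0.0], [0.706, -0.709, -0.0], [-0.0, -0.0, -1.0]]
wrist_force: [0.8, -1.4, -0.1]
grip_width: 0.0854
finger_force: 0.0
```

Emit:
{"fn": "arm_command", "kwargs": {
  "moves": [
    {"tx": 0.15,"ty": 0.12,"spin": 0.25,"hand": 1},
    {"tx": 0.3,"ty": 0.25,"spin": 0.5,"hand": 1},
    {"tx": 0.45,"ty": 0.4,"spin": 0.75,"hand": 1},
    {"tx": 0.6,"ty": 0.5,"spin": 1,"hand": 1},
    {"tx": 0.75,"ty": 0.6,"spin": 1,"hand": 1},
    {"tx": 0.835,"ty": 0.715,"tz": -0.1,"spin": 1,"hand": 1},
    {"tx": 0.835,"ty": 0.715,"tz": -0.2,"spin": 1,"hand": 1}
  ]
}}

```text
schema error: expected keys tx, ty, tz, spin, hand
```

Emit:
{"fn": "arm_command", "kwargs": {
  "moves": [
    {"spin": 0.2,"hand": 1},
    {"spin": 0.4,"hand": 1},
    {"spin": 0.574,"hand": 1},
    {"spin": 0.574,"hand": 1}
  ]
}}

```text
schema error: expected keys tx, ty, tz, spin, hand
```

```bash
python3 - <<'E'
from h import *
s=sense();print(s["time"],s["tool_pos"],s["tcp_rot"].round(4).tolist())
c=calibration("wrist");p,d=grab_frame("wrist");save('w1.png',p);np.savez('w1.npz',p=p,d=d,**{k:np.array(v) for k,v in c.items()})
v,u=np.mgrid[0:400,0:640];uv=np.c_[u.ravel(),v.ravel()]
P=depthpts(c,uv,d);P[(d.ravel()<=0)|(P[:,2]>.15)]=np.nan
X,Y,Z=P.T
print('cam',rays(c,[[320,200]]))
nb=(X>.5)&(X<.57)&(Y>-.32)&(Y<-.255)&(Z>.06)
print('tab',nb.sum(), nb.any() and (rectxy(P,nb),np.nanmedian(Z[nb])))
nb=(X>.48)&(X<.58)&(Y>-.18)&(Y<-.04)&(Z>.095)
print('lid',nb.sum(), nb.any() and (rectxy(P,nb),np.nanmedian(Z[nb])))
E
```

```text
0.6833 [ 0.36693404 -0.43122903  0.32154371] [[0.7086, 0.7056, -0.0003], [0.7056, -0.7086, -0.0003], [-0.0005, -0.0, -1.0]]
cam (array([ 0.42036162, -0.37715019,  0.46380413]), array([[-0.21010228, -0.21562342, -0.95362964]]))
tab 9 (((531.9500122070312, -298.1192321777344), (1.7857227325439453, 5.106037139892578), 50.096832275390625), np.float64(0.06238255076730448))
lid 0 False
```

View pics/w1.png

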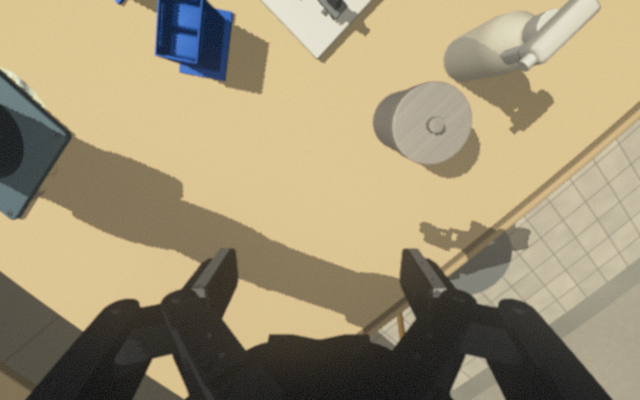

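The moves were refused because every key is required. The wrist view, taken from the old pose, shows the dabba at (420,125), the spray at (520,45) and the board's corner at (320,40). I'll resend.

Emit:
{"fn": "arm_command", "kwargs": {
  "moves": [
    {"tx": 0.15,"ty": 0.12,"tz": 0,"spin": 0.25,"hand": 1},
    {"tx": 0.3,"ty": 0.25,"tz": 0,"spin": 0.5,"hand": 1},
    {"tx": 0.45,"ty": 0.4,"tz": 0,"spin": 0.75,"hand": 1},
    {"tx": 0.6,"ty": 0.5,"tz": 0,"spin": 1,"hand": 1},
    {"tx": 0.75,"ty": 0.6,"tz": 0,"spin": 1,"hand": 1},
    {"tx": 0.835,"ty": 0.715,"tz": -0.1,"spin": 1,"hand": 1},
    {"tx": 0.835,"ty": 0.715,"tz": -0.2,"spin": 1,"hand": 1}
  ]
}}

```text
time: 1.32
tool_pos: [0.539, -0.2832, 0.281]
tcp_rot: [[0.274, 0.962, 0.005], [0.962, -0.274, 0.003], [0.005, 0.004, -1.0]]
wrist_force: [-0.2, 0.7, 0.5]
grip_width: 0.0854
finger_force: 0.0
```

Emit:
{"fn": "arm_command", "kwargs": {
  "moves": [
    {"tx": 0,"ty": 0,"tz": 0,"spin": 0.2,"hand": 1},
    {"tx": 0,"ty": 0,"tz": 0,"spin": 0.4,"hand": 1},
    {"tx": 0,"ty": 0,"tz": 0,"spin": 0.574,"hand": 1},
    {"tx": 0,"ty": 0,"tz": 0,"spin": 0.574,"hand": 1}
  ]
}}

```text
time: 1.65
tool_pos: [0.5333, -0.2904, 0.2801]
tcp_rot: [[-0.003, 1.0, -0.001], [1.0, 0.003, 0.001], [0.001, -0.001, -1.0]]
wrist_force: [-0.6, 0.5, -0.3]
grip_width: 0.0857
finger_force: 0.0
```

```bash
cat > w.py <<'E'
from h import *
import sys
s=sense();print(s["time"],s["tool_pos"],s["tcp_rot"].round(4).tolist(),s["joints"].round(2))
c=calibration("wrist");p,d=grab_frame("wrist");save(sys.argv[1]+'.png',p);np.savez(sys.argv[1]+'.npz',p=p,d=d,**{k:np.array(v) for k,v in c.items()})
v,u=np.mgrid[0:400,0:640];uv=np.c_[u.ravel(),v.ravel()]
P=depthpts(c,uv,d);P[(d.ravel()<=0)|(P[:,2]>.15)]=np.nan
X,Y,Z=P.T
print('cam',rays(c,[[320,200]]))
nb=(X>.51)&(X<.56)&(Y>-.32)&(Y<-.2)&(Z>.06)
print('tab',nb.sum(), nb.any() and (rectxy(P,nb),np.nanmedian(Z[nb])))
nb=(X>.48)&(X<.58)&(Y>-.18)&(Y<-.04)&(Z>.095)
print('lid',nb.sum(), nb.any() and (rectxy(P,nb),np.nanmedian(Z[nb])))
nb=(X>.48)&(X<.59)&(Y>-.25)&(Y<-.19)&(Z>.011)&(Z<.02)
print('board',rectxy(P,nb),np.nanmedian(Z[nb]))
E
python3 w.py w2
```

```text
1.65 [ 0.53328387 -0.29042519  0.28009437] [[-0.0031, 1.0, -0.0011], [1.0, 0.0031, 0.0007], [0.0007, -0.0011, -1.0]] [ 0.73  0.45 -0.43  1.58  0.2   1.15  0.27]
cam (array([ 0.53306464, -0.21426211,  0.42245419]), array([[ 0.00416416, -0.29891728, -0.954294  ]]))
tab 151 (((535.7098388671875, -287.9620056152344), (10.348349571228027, 21.291481018066406), 0.16472037136554718), np.float64(0.06811225586060726))
lid 3077 (((533.3029174804688, -128.70571899414062), (62.626800537109375, 44.31674575805664), 0.3889920115470886), np.float64(0.10729508148888312))
board ((535.0184326171875, -219.7376708984375), (109.868896484375, 59.617164611816406), 0.11054976284503937) 0.014874309285366455
```

View pics/w2.png

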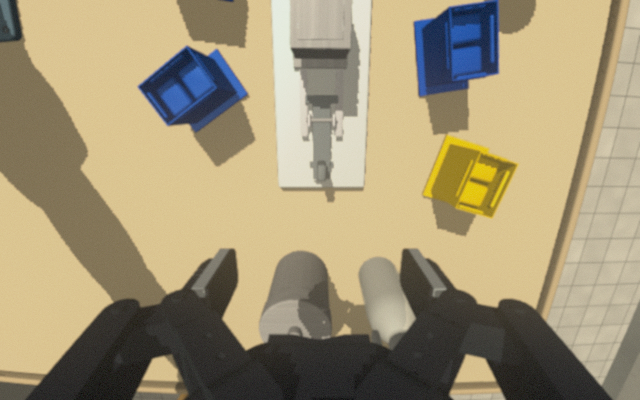

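The view shows the tab at (321,175) on the board's axis, the lid at (322,30), and the dabba and spray well behind at y < -0.42. Next I descend on the tab.

Emit:
{"fn": "arm_command", "kwargs": {
  "moves": [
    {"tx": 0.01,"ty": 0.01,"tz": -0.2,"spin": 0,"hand": 0.4},
    {"tx": 0.01,"ty": 0.01,"tz": -0.4,"spin": 0,"hand": 0.2},
    {"tx": 0.01,"ty": 0.01,"tz": -0.6,"spin": 0,"hand": 0.0},
    {"tx": 0.01,"ty": 0.01,"tz": -0.8,"spin": 0,"hand": 0},
    {"tx": 0.01,"ty": 0.01,"tz": -0.95,"spin": 0,"hand": 0},
    {"tx": 0.01,"ty": 0.01,"tz": -0.95,"spin": 0,"hand": 0}
  ]
}}

```text
time: 2.2
tool_pos: [0.5309, -0.2866, 0.0845]
tcp_rot: [[0.003, 1.0, -0.01], [1.0, -0.002, 0.005], [0.005, -0.01, -1.0]]
wrist_force: [-2.0, 0.5, -0.2]
grip_width: 0.0425
finger_force: 0.0
```

Emit:
{"fn": "arm_command", "kwargs": {
  "moves": [
    {"tx": 0,"ty": 0,"tz": -0.1,"spin": 0,"hand": 0},
    {"tx": 0,"ty": 0,"tz": -0.2,"spin": 0,"hand": 0},
    {"tx": 0,"ty": 0,"tz": -0.26,"spin": 0,"hand": 0},
    {"tx": 0,"ty": 0,"tz": -0.26,"spin": 0,"hand": 0},
    {"tx": 0,"ty": 0,"tz": -0.26,"spin": 0,"hand": 0},
    {"tx": 0,"ty": 0,"tz": -0.26,"spin": 0,"hand": 0}
  ]
}}

```text
time: 2.7
tool_pos: [0.5369, -0.2888, 0.0405]
tcp_rot: [[0.001, 1.0, 0.002], [1.0, -0.001, -0.001], [-0.001, 0.002, -1.0]]
wrist_force: [-0.9, -0.9, 0.2]
grip_width: 0.0427
finger_force: 0.0
```

Emit:
{"fn": "arm_command", "kwargs": {
  "moves": [
    {"tx": 0,"ty": 0,"tz": 0,"spin": 0,"hand": -1},
    {"tx": 0,"ty": 0,"tz": 0,"spin": 0,"hand": -1},
    {"tx": 0,"ty": 0,"tz": 0,"spin": 0,"hand": -1},
    {"tx": 0,"ty": 0,"tz": 0,"spin": 0,"hand": -1},
    {"tx": 0,"ty": 0,"tz": 0,"spin": 0,"hand": -1},
    {"tx": 0,"ty": 0,"tz": 0,"spin": 0,"hand": -1}
  ]
}}

```text
time: 3.2
tool_pos: [0.5365, -0.2887, 0.0397]
tcp_rot: [[0.0, 1.0, 0.002], [1.0, -0.0, -0.001], [-0.001, 0.002, -1.0]]
wrist_force: [-1.2, -0.7, 6.7]
grip_width: 0.0109
finger_force: 60.2
```

Emit:
{"fn": "arm_command", "kwargs": {
  "moves": [
    {"tx": 0,"ty": 0,"tz": 0.015,"spin": 0,"hand": -1},
    {"tx": 0,"ty": 0,"tz": 0.03,"spin": 0,"hand": -1},
    {"tx": 0,"ty": 0,"tz": 0.042,"spin": 0,"hand": -1},
    {"tx": 0,"ty": 0,"tz": 0.042,"spin": 0,"hand": -1},
    {"tx": 0,"ty": 0,"tz": 0.042,"spin": 0,"hand": -1}
  ]
}}

```text
time: 3.62
tool_pos: [0.5361, -0.2873, 0.0465]
tcp_rot: [[-0.001, 1.0, 0.001], [1.0, 0.001, 0.001], [0.001, 0.001, -1.0]]
wrist_force: [5.6, 0.9, -8.2]
grip_width: 0.0112
finger_force: 58.7
```

Emit:
{"fn": "arm_command", "kwargs": {
  "moves": [
    {"tx": 0,"ty": 0.03,"tz": 0.0,"spin": 0,"hand": -1},
    {"tx": 0,"ty": 0.06,"tz": 0.0,"spin": 0,"hand": -1},
    {"tx": 0,"ty": 0.09,"tz": 0.0,"spin": 0,"hand": -1},
    {"tx": 0,"ty": 0.125,"tz": 0.0,"spin": 0,"hand": -1},
    {"tx": 0,"ty": 0.125,"tz": 0.0,"spin": 0,"hand": -1},
    {"tx": 0,"ty": 0.125,"tz": 0.0,"spin": 0,"hand": -1},
    {"tx": 0,"ty": 0.125,"tz": 0.0,"spin": 0,"hand": -1}
  ]
}}

```text
time: 4.2
tool_pos: [0.5359, -0.2627, 0.0466]
tcp_rot: [[-0.001, 1.0, 0.0], [1.0, 0.001, 0.001], [0.001, 0.0, -1.0]]
wrist_force: [4.9, 2.6, -10.7]
grip_width: 0.0111
finger_force: 58.5
```

Moved 25 mm past the ridge. Now I lower the tab.

Emit:
{"fn": "arm_command", "kwargs": {
  "moves": [
    {"tx": 0,"ty": 0,"tz": -0.015,"spin": 0,"hand": -1},
    {"tx": 0,"ty": 0,"tz": -0.03,"spin": 0,"hand": -1},
    {"tx": 0,"ty": 0,"tz": -0.042,"spin": 0,"hand": -1},
    {"tx": 0,"ty": 0,"tz": -0.042,"spin": 0,"hand": -1},
    {"tx": 0,"ty": 0,"tz": -0.042,"spin": 0,"hand": -1},
    {"tx": 0,"ty": 0,"tz": -0.042,"spin": 0,"hand": -1}
  ]
}}

```text
time: 4.7
tool_pos: [0.5364, -0.2644, 0.0402]
tcp_rot: [[0.001, 1.0, 0.001], [1.0, -0.001, -0.001], [-0.001, 0.001, -1.0]]
wrist_force: [1.2, -0.7, 7.3]
grip_width: 0.0113
finger_force: 61.4
```

Emit:
{"fn": "arm_command", "kwargs": {
  "moves": [
    {"tx": 0,"ty": 0.025,"tz": 0.0,"spin": 0,"hand": -1},
    {"tx": 0,"ty": 0.05,"tz": 0.0,"spin": 0,"hand": -1},
    {"tx": 0,"ty": 0.075,"tz": 0.0,"spin": 0,"hand": -1},
    {"tx": 0,"ty": 0.1,"tz": 0.0,"spin": 0,"hand": -1},
    {"tx": 0,"ty": 0.12,"tz": 0.0,"spin": 0,"hand": -1},
    {"tx": 0,"ty": 0.14,"tz": 0.0,"spin": 0,"hand": -1},
    {"tx": 0,"ty": 0.155,"tz": 0.0,"spin": 0,"hand": -1},
    {"tx": 0,"ty": 0.165,"tz": 0.0,"spin": 0,"hand": -1},
    {"tx": 0,"ty": 0.165,"tz": 0.0,"spin": 0,"hand": -1},
    {"tx": 0,"ty": 0.165,"tz": 0.0,"spin": 0,"hand": -1},
    {"tx": 0,"ty": 0.165,"tz": 0.0,"spin": 0,"hand": -1}
  ]
}}

```text
time: 5.62
tool_pos: [0.5362, -0.2325, 0.0402]
tcp_rot: [[0.001, 1.0, 0.001], [1.0, -0.001, -0.003], [-0.003, 0.001, -1.0]]
wrist_force: [0.1, -3.3, 7.5]
grip_width: 0.0113
finger_force: 61.4
```

Emit:
{"fn": "arm_command", "kwargs": {
  "moves": [
    {"tx": 0,"ty": 0.01,"tz": 0.0,"spin": 0,"hand": -1},
    {"tx": 0,"ty": 0.02,"tz": 0.0,"spin": 0,"hand": -1},
    {"tx": 0,"ty": 0.03,"tz": 0.0,"spin": 0,"hand": -1},
    {"tx": 0,"ty": 0.03,"tz": 0.0,"spin": 0,"hand": -1},
    {"tx": 0,"ty": 0.03,"tz": 0.0,"spin": 0,"hand": -1}
  ]
}}

```text
time: 6.03
tool_pos: [0.5361, -0.2318, 0.0408]
tcp_rot: [[0.004, 1.0, 0.002], [1.0, -0.004, -0.009], [-0.009, 0.002, -1.0]]
wrist_force: [1.1, -13.4, 8.2]
grip_width: 0.0113
finger_force: 61.4
```

At the end stop (13 N). Next: relax, release, rise and look.

Emit:
{"fn": "arm_command", "kwargs": {
  "moves": [
    {"tx": 0,"ty": -0.015,"tz": 0.0,"spin": 0,"hand": -1},
    {"tx": 0,"ty": -0.015,"tz": 0.0,"spin": 0,"hand": 0},
    {"tx": 0,"ty": -0.015,"tz": 0.0,"spin": 0,"hand": 0},
    {"tx": 0,"ty": -0.015,"tz": 0.0,"spin": 0,"hand": 0},
    {"tx": 0,"ty": -0.015,"tz": 0.0,"spin": 0,"hand": 0},
    {"tx": 0,"ty": -0.015,"tz": 0.1,"spin": 0,"hand": 0},
    {"tx": 0,"ty": -0.015,"tz": 0.3,"spin": 0,"hand": 0},
    {"tx": 0,"ty": -0.015,"tz": 0.5,"spin": 0,"hand": 0.5},
    {"tx": 0,"ty": -0.015,"tz": 0.7,"spin": 0,"hand": 1},
    {"tx": 0,"ty": -0.015,"tz": 0.9,"spin": 0,"hand": 1},
    {"tx": 0,"ty": -0.015,"tz": 1,"spin": 0,"hand": 1}
  ]
}}

```text
time: 6.95
tool_pos: [0.5374, -0.2271, 0.2437]
tcp_rot: [[-0.001, 1.0, 0.005], [1.0, 0.001, -0.002], [-0.002, 0.005, -1.0]]
wrist_force: [0.7, 0.1, 0.9]
grip_width: 0.0854
finger_force: 0.0
```

Emit:
{"fn": "arm_command", "kwargs": {
  "moves": [
    {"tx": -0.005,"ty": 0.1,"tz": 0.1,"spin": 0,"hand": 1},
    {"tx": -0.005,"ty": 0.1,"tz": 0.1,"spin": 0,"hand": 1},
    {"tx": -0.005,"ty": 0.1,"tz": 0.1,"spin": 0,"hand": 1},
    {"tx": -0.005,"ty": 0.1,"tz": 0.1,"spin": 0,"hand": 1}
  ]
}}

```text
time: 7.28
tool_pos: [0.5339, -0.2074, 0.2577]
tcp_rot: [[-0.0, 1.0, -0.002], [1.0, 0.0, 0.0], [0.0, -0.002, -1.0]]
wrist_force: [-0.0, -0.2, -1.1]
grip_width: 0.0854
finger_force: 0.0
```

```bash
python3 w.py w3; python3 - <<'E'
from h import *
p,d=grab_frame("top");c=calibration("top")
v,u=np.mgrid[150:260,220:450];uv=np.c_[u.ravel(),v.ravel()]
P=depthpts(c,uv,d);P[(d[uv[:,1],uv[:,0]]<=0)|(P[:,2]>.15)]=np.nan
X,Y,Z=P.T
pl=(Y>.04)&(Y<.28)&(X>.42)&(X<.65)&(Z>.006)
print('plate',rectxy(P,pl),np.nanpercentile(X[pl],[1,99]),np.nanpercentile(Y[pl],[1,99]))
z=np.load('top0.npz');pp=z['p'];cc=z['p'][178:252,244:318].astype(int)
g=((cc.max(2)-cc.min(2))<40).astype(np.uint8);n,l,st,ce=cv2.connectedComponentsWithStats(g);i=1+st[1:,4].argmax();print(st[i],ce[i])
cn=max(cv2.findContours((l==i).astype(np.uint8),0,1)[0],key=cv2.contourArea);(a,b),r=cv2.minEnclosingCircle(cn);print(a+244,b+178,r,onplane(c,[[a+244,b+178]],.015))
print(onplane(c,[ce[i]+[244,178]],.008))
E
```

```text
7.2833 [ 0.53387755 -0.20740903  0.25766708] [[-0.0004, 1.0, -0.002], [1.0, 0.0004, 0.0001], [0.0001, -0.002, -1.0]] [ 0.63  0.41 -0.44  1.7   0.2   1.07  0.12]
cam (array([ 0.53397865, -0.13116482,  0.39998635]), array([[ 0.00251167, -0.29951818, -0.95411135]]))
tab 171 (((535.4500122070312, -231.4068603515625), (11.22071647644043, 21.35282325744629), 0.29726848006248474), np.float64(0.06811666307936165))
lid 5933 (((533.496826171875, -97.58204650878906), (62.885433197021484, 84.30502319335938), 0.13248242437839508), np.float64(0.10734028238033039))
board ((535.0298461914062, -219.80560302734375), (109.9912109375, 59.56547927856445), 0.07717299461364746) 0.01455408323595947
plate ((536.2598266601562, 160.27503967285156), (226.35751342773438, 235.79437255859375), 0.4145077168941498) [0.42962352 0.6299382 ] [0.05807063 0.26528115]
[   6    9   61   58 2755] [35.54736842 37.49945554]
279.6060600280762 215.85757446289062 30.699615478515625 [[0.5252583  0.16306978 0.015     ]]
[[0.52744968 0.16406929 0.008     ]]
```

View pics/w3.png

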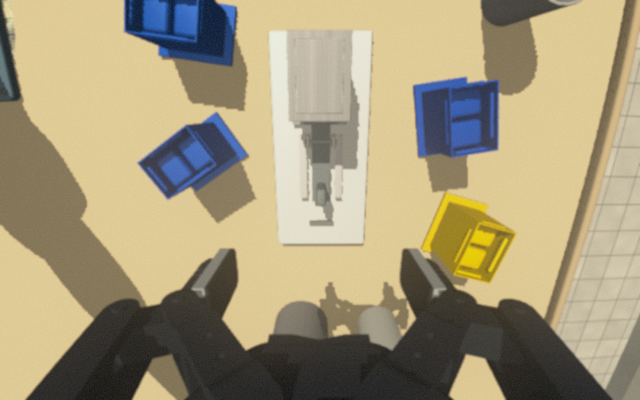

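The view shows the clamp home, with the tab at (321,195) and the lid at (320,77); the tin has shifted about 11 mm towards the stop. Now over the lid.

Emit:
{"fn": "arm_command", "kwargs": {
  "moves": [
    {"tx": 0,"ty": 0.15,"tz": 0,"spin": 0,"hand": 1},
    {"tx": 0,"ty": 0.3,"tz": 0,"spin": 0,"hand": 1},
    {"tx": 0,"ty": 0.45,"tz": 0,"spin": 0,"hand": 1},
    {"tx": 0,"ty": 0.55,"tz": 0,"spin": 0,"hand": 1},
    {"tx": 0,"ty": 0.55,"tz": -0.15,"spin": 0,"hand": 1},
    {"tx": 0,"ty": 0.55,"tz": -0.3,"spin": 0,"hand": 1},
    {"tx": 0,"ty": 0.55,"tz": -0.45,"spin": 0,"hand": 1},
    {"tx": 0,"ty": 0.55,"tz": -0.55,"spin": 0,"hand": 1},
    {"tx": 0,"ty": 0.55,"tz": -0.55,"spin": 0,"hand": 1},
    {"tx": 0,"ty": 0.55,"tz": -0.55,"spin": 0,"hand": 1},
    {"tx": 0,"ty": 0.55,"tz": -0.55,"spin": 0,"hand": 1}
  ]
}}

```text
time: 8.3
tool_pos: [0.5354, -0.0975, 0.1495]
tcp_rot: [[0.0, 1.0, 0.001], [1.0, -0.0, 0.0], [0.0, 0.001, -1.0]]
wrist_force: [0.8, 0.2, 1.3]
grip_width: 0.0853
finger_force: 0.0
```

Emit:
{"fn": "arm_command", "kwargs": {
  "moves": [
    {"tx": -0.005,"ty": 0,"tz": -0.1,"spin": 0,"hand": 1},
    {"tx": -0.005,"ty": 0,"tz": -0.2,"spin": 0,"hand": 1},
    {"tx": -0.005,"ty": 0,"tz": -0.3,"spin": 0,"hand": 1},
    {"tx": -0.005,"ty": 0,"tz": -0.4,"spin": 0,"hand": 1},
    {"tx": -0.005,"ty": 0,"tz": -0.445,"spin": 0,"hand": 1},
    {"tx": -0.005,"ty": 0,"tz": -0.445,"spin": 0,"hand": 1},
    {"tx": -0.005,"ty": 0,"tz": -0.445,"spin": 0,"hand": 1},
    {"tx": -0.005,"ty": 0,"tz": -0.445,"spin": 0,"hand": 1}
  ]
}}

```text
time: 8.97
tool_pos: [0.535, -0.0974, 0.0614]
tcp_rot: [[0.0, 1.0, 0.003], [1.0, -0.0, -0.0], [-0.0, 0.003, -1.0]]
wrist_force: [0.6, -0.0, 0.6]
grip_width: 0.0855
finger_force: 0.0
```

Emit:
{"fn": "arm_command", "kwargs": {
  "moves": [
    {"tx": 0,"ty": 0,"tz": 0,"spin": 0,"hand": -1},
    {"tx": 0,"ty": 0,"tz": 0,"spin": 0,"hand": -1},
    {"tx": 0,"ty": 0,"tz": 0,"spin": 0,"hand": -1},
    {"tx": 0,"ty": 0,"tz": 0,"spin": 0,"hand": -1},
    {"tx": 0,"ty": 0,"tz": 0,"spin": 0,"hand": -1},
    {"tx": 0,"ty": 0,"tz": 0,"spin": 0,"hand": -1}
  ]
}}

```text
time: 9.47
tool_pos: [0.5343, -0.0975, 0.061]
tcp_rot: [[0.0, 1.0, 0.001], [1.0, -0.0, -0.001], [-0.001, 0.001, -1.0]]
wrist_force: [-0.9, -0.0, 6.8]
grip_width: 0.0614
finger_force: 65.1
```

Gripped. Now a slow straight draw.

Emit:
{"fn": "arm_command", "kwargs": {
  "moves": [
    {"tx": 0,"ty": 0,"tz": 0.02,"spin": 0,"hand": -1},
    {"tx": 0,"ty": 0,"tz": 0.04,"spin": 0,"hand": -1},
    {"tx": 0,"ty": 0,"tz": 0.06,"spin": 0,"hand": -1},
    {"tx": 0,"ty": 0,"tz": 0.08,"spin": 0,"hand": -1},
    {"tx": 0,"ty": 0,"tz": 0.1,"spin": 0,"hand": -1},
    {"tx": 0,"ty": 0,"tz": 0.12,"spin": 0,"hand": -1}
  ]
}}

```text
time: 9.97
tool_pos: [0.5331, -0.0972, 0.0838]
tcp_rot: [[-0.0, 1.0, -0.001], [1.0, 0.0, 0.0], [0.0, -0.001, -1.0]]
wrist_force: [0.8, 0.2, -12.0]
grip_width: 0.0614
finger_force: 67.9
```

Emit:
{"fn": "arm_command", "kwargs": {
  "moves": [
    {"tx": 0,"ty": 0,"tz": 0.02,"spin": 0,"hand": -1},
    {"tx": 0,"ty": 0,"tz": 0.04,"spin": 0,"hand": -1},
    {"tx": 0,"ty": 0,"tz": 0.06,"spin": 0,"hand": -1},
    {"tx": 0,"ty": 0,"tz": 0.08,"spin": 0,"hand": -1},
    {"tx": 0,"ty": 0,"tz": 0.1,"spin": 0,"hand": -1},
    {"tx": 0,"ty": 0,"tz": 0.12,"spin": 0,"hand": -1},
    {"tx": 0,"ty": 0,"tz": 0.15,"spin": 0,"hand": -1},
    {"tx": 0,"ty": 0,"tz": 0.18,"spin": 0,"hand": -1},
    {"tx": 0,"ty": 0,"tz": 0.22,"spin": 0,"hand": -1},
    {"tx": 0,"ty": 0,"tz": 0.26,"spin": 0,"hand": -1},
    {"tx": 0,"ty": 0,"tz": 0.3,"spin": 0,"hand": -1},
    {"tx": 0,"ty": 0,"tz": 0.35,"spin": 0,"hand": -1}
  ]
}}

```text
time: 10.97
tool_pos: [0.534, -0.0974, 0.1551]
tcp_rot: [[0.0, 1.0, 0.001], [1.0, -0.0, -0.0], [-0.0, 0.001, -1.0]]
wrist_force: [0.3, 0.4, 0.0]
grip_width: 0.0613
finger_force: 68.9
```

Emit:
{"fn": "arm_command", "kwargs": {
  "moves": [
    {"tx": 0,"ty": 0,"tz": 0.1,"spin": 0,"hand": -1},
    {"tx": 0,"ty": 0,"tz": 0.2,"spin": 0,"hand": -1},
    {"tx": 0,"ty": 0,"tz": 0.2,"spin": 0,"hand": -1},
    {"tx": 0,"ty": 0,"tz": 0.2,"spin": 0,"hand": -1},
    {"tx": 0,"ty": 0,"tz": 0.2,"spin": 0,"hand": -1}
  ]
}}

```text
time: 11.38
tool_pos: [0.5334, -0.0974, 0.1937]
tcp_rot: [[0.0, 1.0, -0.0], [1.0, -0.0, -0.0], [-0.0, -0.0, -1.0]]
wrist_force: [-0.5, 0.4, -0.9]
grip_width: 0.0616
finger_force: 69.0
```

```bash
python3 - <<'E'
from h import *
s=sense();print(s["time"],s["tool_pos"],s["wrist_force"])
p,d=grab_frame("scene");save('s2.png',p,(150,90,450,290),2.5)
p,d=grab_frame("wrist");cv2.imwrite('pics/w4.png',p[:,:,::-1])
p,d=grab_frame("top");c=calibration("top");np.savez('top1.npz',p=p,d=d)
v,u=np.mgrid[150:260,220:450];uv=np.c_[u.ravel(),v.ravel()]
P=depthpts(c,uv,d);Z=P[:,2].reshape(110,230);dd=d[150:260,220:450]
# plate contour
cc=p[178:252,244:316].astype(int);g=((cc.max(2)-cc.min(2))<40).astype(np.uint8)
cn=max(cv2.findContours(g,0,1)[0],key=cv2.contourArea)
e=cv2.fitEllipse(cv2.convexHull(cn));print(e);uvc=np.array(e[0])+[244,178];print('rim centre',onplane(c,[uvc],.015))
b=cv2.boundingRect(cn);print(b)
E
```

```text
11.3833 [ 0.53339608 -0.09742736  0.19371596] [-0.54518718  0.42152722 -0.89004367]
((35.59410858154297, 37.5152473449707), (57.10879898071289, 61.18851089477539), 78.33586120605469)
rim centre [[0.52643809 0.16313626 0.015     ]]
(6, 9, 61, 58)
```

View pics/s2.png

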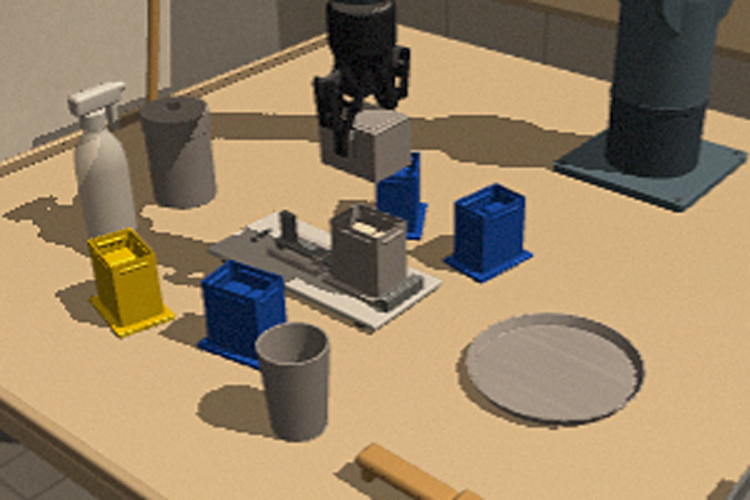

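The scene crop shows the lid held clear above at (375,140), the tin clamped upright on the board at (368,255), and the plate at (555,365). Now over the plate.

Emit:
{"fn": "arm_command", "kwargs": {
  "moves": [
    {"tx": -0.01,"ty": 0.12,"tz": 0,"spin": 0,"hand": -1},
    {"tx": -0.01,"ty": 0.27,"tz": 0,"spin": 0,"hand": -1},
    {"tx": -0.02,"ty": 0.42,"tz": 0,"spin": 0,"hand": -1},
    {"tx": -0.03,"ty": 0.57,"tz": 0,"spin": 0,"hand": -1},
    {"tx": -0.03,"ty": 0.72,"tz": 0,"spin": 0,"hand": -1},
    {"tx": -0.03,"ty": 0.87,"tz": 0,"spin": 0,"hand": -1},
    {"tx": -0.03,"ty": 1,"tz": 0,"spin": 0,"hand": -1}
  ]
}}

```text
time: 12.12
tool_pos: [0.527, 0.1049, 0.1932]
tcp_rot: [[-0.001, 1.0, -0.001], [1.0, 0.001, 0.0], [0.0, -0.001, -1.0]]
wrist_force: [1.2, -0.1, -0.9]
grip_width: 0.0616
finger_force: 69.0
```

Emit:
{"fn": "arm_command", "kwargs": {
  "moves": [
    {"tx": 0,"ty": 0.12,"tz": 0,"spin": 0,"hand": -1},
    {"tx": 0,"ty": 0.24,"tz": 0,"spin": 0,"hand": -1},
    {"tx": 0,"ty": 0.3,"tz": 0,"spin": 0,"hand": -1},
    {"tx": 0,"ty": 0.3,"tz": 0,"spin": 0,"hand": -1},
    {"tx": 0,"ty": 0.3,"tz": 0,"spin": 0,"hand": -1},
    {"tx": 0,"ty": 0.3,"tz": 0,"spin": 0,"hand": -1}
  ]
}}

```text
time: 12.62
tool_pos: [0.5278, 0.1606, 0.1933]
tcp_rot: [[0.002, 1.0, -0.001], [1.0, -0.002, -0.002], [-0.002, -0.001, -1.0]]
wrist_force: [-0.3, -0.9, -0.3]
grip_width: 0.0616
finger_force: 69.0
```

```bash
python3 - <<'E'
from h import *
s=sense();print(s["time"],s["tool_pos"],s["wrist_force"],s["finger_force"])
# plate outer rim from the initial scene view, independent of the top view
z=np.load('scene0.npz');p=z['p'];c=calibration("scene")
x0,y0=325,205;cc=p[y0:270,x0:420].astype(int);g=((cc.max(2)-cc.min(2))<40).astype(np.uint8)
cn=max(cv2.findContours(g,0,1)[0],key=cv2.contourArea);h=cv2.convexHull(cn).reshape(-1,2)+[x0,y0]
q=onplane(c,h,.012)[:,:2]*1000;print('scene rim',cv2.boundingRect(cn),cv2.fitEllipse(q.astype(np.float32)))
p,d=grab_frame("wrist");save('w5.png',p)
E
```

```text
12.6167 [0.52779145 0.16062897 0.19331054] [-0.34228711 -0.88653052 -0.27534432] 69.02636289596558
scene rim (11, 10, 72, 46) ((530.9196166992188, 168.6556854248047), (195.25303649902344, 204.80165100097656), 113.92301177978516)
```

View pics/w5.png

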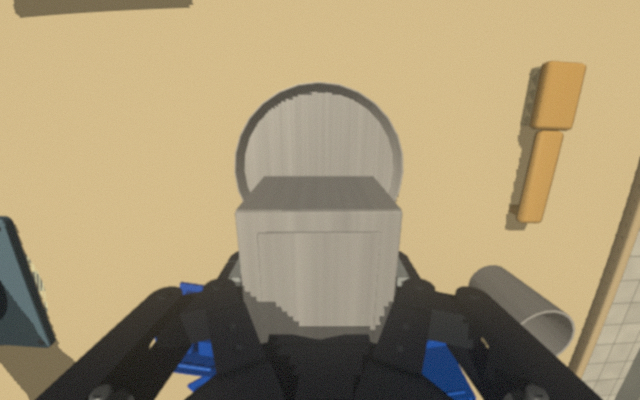

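The view shows the held lid at (320,250), level, and the plate rim at (319,165), which is consistent with a plate centre near (0.528,0.165). Now descending.

Emit:
{"fn": "arm_command", "kwargs": {
  "moves": [
    {"tx": 0,"ty": 0.02,"tz": -0.12,"spin": 0,"hand": -1},
    {"tx": 0,"ty": 0.02,"tz": -0.27,"spin": 0,"hand": -1},
    {"tx": 0,"ty": 0.02,"tz": -0.42,"spin": 0,"hand": -1},
    {"tx": 0,"ty": 0.02,"tz": -0.55,"spin": 0,"hand": -1},
    {"tx": 0,"ty": 0.02,"tz": -0.65,"spin": 0,"hand": -1},
    {"tx": 0,"ty": 0.02,"tz": -0.73,"spin": 0,"hand": -1},
    {"tx": 0,"ty": 0.02,"tz": -0.78,"spin": 0,"hand": -1},
    {"tx": 0,"ty": 0.02,"tz": -0.78,"spin": 0,"hand": -1},
    {"tx": 0,"ty": 0.02,"tz": -0.78,"spin": 0,"hand": -1},
    {"tx": 0,"ty": 0.02,"tz": -0.78,"spin": 0,"hand": -1}
  ]
}}

```text
time: 13.5
tool_pos: [0.5286, 0.1666, 0.0389]
tcp_rot: [[0.001, 1.0, 0.002], [1.0, -0.001, 0.0], [0.0, 0.002, -1.0]]
wrist_force: [0.5, 0.4, -0.6]
grip_width: 0.0615
finger_force: 69.0
```

Emit:
{"fn": "arm_command", "kwargs": {
  "moves": [
    {"tx": 0,"ty": 0,"tz": -0.02,"spin": 0,"hand": -1},
    {"tx": 0,"ty": 0,"tz": -0.04,"spin": 0,"hand": -1},
    {"tx": 0,"ty": 0,"tz": -0.06,"spin": 0,"hand": -1},
    {"tx": 0,"ty": 0,"tz": -0.08,"spin": 0,"hand": -1},
    {"tx": 0,"ty": 0,"tz": -0.08,"spin": 0,"hand": -1},
    {"tx": 0,"ty": 0,"tz": -0.08,"spin": 0,"hand": -1},
    {"tx": 0,"ty": 0,"tz": -0.08,"spin": 0,"hand": -1}
  ]
}}

```text
time: 14.08
tool_pos: [0.5277, 0.1668, 0.0218]
tcp_rot: [[-0.0, 1.0, -0.0], [1.0, 0.0, 0.0], [0.0, -0.0, -1.0]]
wrist_force: [-0.2, -0.6, -1.1]
grip_width: 0.0617
finger_force: 69.0
```

Emit:
{"fn": "arm_command", "kwargs": {
  "moves": [
    {"tx": 0,"ty": 0,"tz": -0.01,"spin": 0,"hand": -1},
    {"tx": 0,"ty": 0,"tz": -0.02,"spin": 0,"hand": -1},
    {"tx": 0,"ty": 0,"tz": -0.025,"spin": 0,"hand": -1},
    {"tx": 0,"ty": 0,"tz": -0.025,"spin": 0,"hand": -1},
    {"tx": 0,"ty": 0,"tz": -0.025,"spin": 0,"hand": -1}
  ]
}}

```text
time: 14.5
tool_pos: [0.5278, 0.1667, 0.017]
tcp_rot: [[-0.0, 1.0, 0.0], [1.0, 0.0, -0.0], [-0.0, 0.0, -1.0]]
wrist_force: [-1.2, -1.2, 4.1]
grip_width: 0.0614
finger_force: 69.4
```

Contact at 5 N, at the expected height. Next: release and rise.

Emit:
{"fn": "arm_command", "kwargs": {
  "moves": [
    {"tx": 0,"ty": 0,"tz": 0,"spin": 0,"hand": -1},
    {"tx": 0,"ty": 0,"tz": 0,"spin": 0,"hand": 0.6},
    {"tx": 0,"ty": 0,"tz": 0,"spin": 0,"hand": 1},
    {"tx": 0,"ty": 0,"tz": 0,"spin": 0,"hand": 1},
    {"tx": 0,"ty": 0,"tz": 0,"spin": 0,"hand": 1},
    {"tx": 0,"ty": 0,"tz": 0,"spin": 0,"hand": 1}
  ]
}}

```text
time: 15.0
tool_pos: [0.5277, 0.1667, 0.0167]
tcp_rot: [[0.0, 1.0, -0.0], [1.0, -0.0, 0.0], [0.0, -0.0, -1.0]]
wrist_force: [-0.5, -0.0, -0.3]
grip_width: 0.0852
finger_force: 0.0
```

Emit:
{"fn": "arm_command", "kwargs": {
  "moves": [
    {"tx": 0,"ty": 0,"tz": 0.05,"spin": 0,"hand": 1},
    {"tx": 0,"ty": 0,"tz": 0.15,"spin": 0,"hand": 1},
    {"tx": 0,"ty": 0,"tz": 0.3,"spin": 0,"hand": 1},
    {"tx": 0,"ty": 0,"tz": 0.45,"spin": 0,"hand": 1},
    {"tx": 0,"ty": 0,"tz": 0.6,"spin": 0,"hand": 1},
    {"tx": 0,"ty": 0,"tz": 0.8,"spin": 0,"hand": 1},
    {"tx": 0,"ty": 0,"tz": 0.95,"spin": 0,"hand": 1},
    {"tx": 0,"ty": 0,"tz": 0.95,"spin": 0,"hand": 1},
    {"tx": 0,"ty": 0,"tz": 0.95,"spin": 0,"hand": 1},
    {"tx": 0,"ty": 0,"tz": 0.95,"spin": 0,"hand": 1}
  ]
}}

```text
time: 15.83
tool_pos: [0.5272, 0.1663, 0.2066]
tcp_rot: [[-0.0, 1.0, -0.0], [1.0, 0.0, -0.001], [-0.001, -0.0, -1.0]]
wrist_force: [-0.5, -0.2, -0.8]
grip_width: 0.0856
finger_force: 0.0
```

```bash
python3 - <<'E'
from h import *
s=sense();print(s["time"],s["tool_pos"],s["wrist_force"],s["finger_force"])
p,d=grab_frame("scene");save('s3.png',p,(150,90,450,290),2.5)
c=calibration("wrist");p,d=grab_frame("wrist")
v,u=np.mgrid[0:400,0:640];uv=np.c_[u.ravel(),v.ravel()];P=depthpts(c,uv,d);P[(d.ravel()<=0)|(P[:,2]>.15)]=np.nan
X,Y,Z=P.T;m=(Z>.055)&(Z<.075)&(abs(X-.528)<.08)&(abs(Y-.165)<.09);print('lid',m.sum(),rectxy(P,m),np.nanpercentile(Z[m],[5,50,95]))
pl=(Z>.008)&(Z<.02)&(abs(X-.528)<.12)&(abs(Y-.165)<.12);print('plate rim',rectxy(P,pl),cv2.minEnclosingCircle((P[pl][:,:2]*1000).astype(np.float32)))
E
```

```text
15.8333 [0.52724572 0.166344   0.20660865] [-0.47238456 -0.17810064 -0.8315164 ] 0.0
lid 4635 ((527.2237548828125, 166.5278778076172), (62.19182586669922, 84.91656494140625), 0.1784934103488922) [0.06166838 0.06315943 0.06455847]
plate rim ((527.0612182617188, 170.22451782226562), (196.15597534179688, 196.74058532714844), 82.28704833984375) ((527.1686401367188, 170.11251831054688), 99.01728820800781)
```

View pics/s3.png

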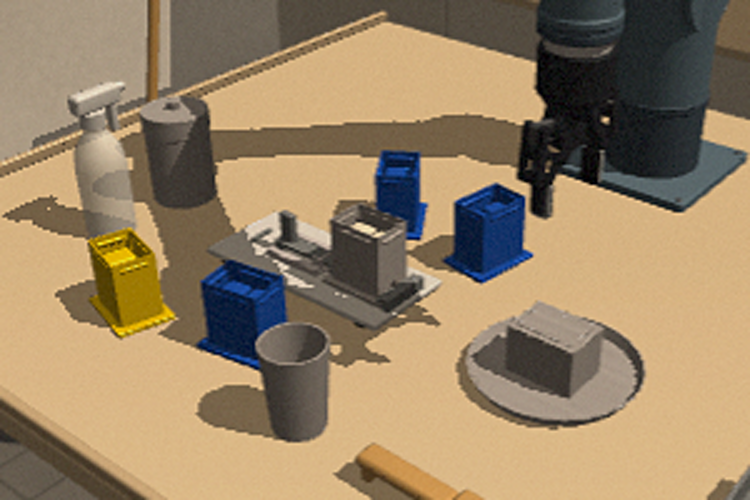

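The lid sits flat, mouth-down on the plate at (555,350), about 4 mm off centre. The tin is still clamped at (368,255), and everything else is where it was. Handing in.

```bash
python3 -c "
from plant import *
print(sign_off())"
```

```text
the job is handed in; nothing more can be done
None
```

The job is handed in (no verdict was returned): the clamp is home and still holding the tin, the lid is set mouth-down and flat on the plate about 4 mm off centre, and nothing else looked moved in the final picture, all in about 16 s.

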